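Lock the camlock cap onto the sample tank

ROBOT

A 7-joint arm with a two-finger parallel gripper is mounted at the origin on the work surface. World frame = base frame: x ahead of the robot, y to its left, z up, the work surface at z = 0. Lengths are in m, angles in rad, forces in N, time in s.
With the tool pointing down it reaches from about 0.4 to 0.75 m from the base axis. Payload 19.5 kg.
Tool frame: the origin (TCP) lies between the finger pads, 19 mm behind the fingertips; this is the grasp point; z points along the fingers, y is the line along which they close (so a half turn about z gives the same grasp; the last joint's range is limited). The gripper opens to 85 mm and grips with 20 to 120 N. Pads are 22 mm wide; open, the fingers measure 114 mm over their backs; the gripper's body (76 mm by 85 mm) begins 54 mm behind the grasp point. The pads swing forward as they close: fully open they stand 13 mm farther back than shut.
Start: joints at [1.122, 0.707, -0.028, 1.485, 0.022, 0.951, -0.075], TCP at [0.228, -0.528, 0.25] pointing down, gripper open.
Joint ranges: [-2.71, 2.71], [-0.32, 2.16], [-1.57, 1.52], [0, 2.45], [-1.46, 4.6], [0, 2.02], [-2.83, 2.83]. Speed limits (rad/s): [1.89, 1.89, 2.57, 2.57, 3.01, 3.01, 3.01].

INTERFACE

Orientations are given as a rotation vector (axis times angle).
In Python, from rig import r gives the robot as it stands. The module is installed in compiled form; this text tells all that it offers.
- The arm moves only by the shell command python3 -m inch FILE, which reads ROWS from the file FILE. ROWS is a JSON list that holds a single list of rows (three levels of brackets), with 1 to 8 rows, each of 7 numbers: a rotation vector rx, ry, rz in rad, then dx, dy, dz in m, then the finger opening in m; each row shifts and turns the commanded pose from where the row before left it, along the tool's axes as they then stand; what a row does not reach is not made up. A row lasts 1/12 s, in which the tool goes at most 0.0417 m and 0.125 rad, less where a joint would pass 70% of its speed; a pose out of reach is approached as far as the arm can. The fingers move at their own pace and stop on an object; the grip force is fixed at half the most. Time passes only in rows, so rows that do not move let the fingers close. It prints the time, the measured TCP pose, the force, the opening and the grip force at its end. Input that does not fit is refused with a message, and nothing moves.
- r.read_state(): the state, without advancing time (a new reading comes with each control period).
- r.get_image(name): name is "scene" or "side" or "wrist"; returns a dict with "frame" (384x512x3 uint8, red, green, blue), "z_map" (384x512 float32, m along the optical axis (not along the pixel's ray), 0 where there is no reading), "vertical_fov" (degrees; the focal length in pixels is half the picture's height over the tangent of half this angle, whatever the lens; pixels are square), "cx", "cy" (the principal point, pixels), "rvec" (rotation vector, rad) and "tvec" (3), from world to camera coordinates, as OpenCV has them; the wrist camera has in their place "tool_from_camera" (4x4, takes a point from camera to tool coordinates, whose origin is the TCP and whose axes are the flange's). Camera axes: x right, y down, z forward; pixel columns grow to the right and rows downward; lengths in m; the calibration is good to about 2 mm. A picture is of the moment at which its call begins: read the wrist's pose just before it.
- r.hand_in(): hands the job in; it is judged then, once.
Trained networks look in a picture, given as the dict that the camera call returned (one of the last four; its "shot" number tells which), for a name from the list of things; names that differ only in an ending like _2 or _b are one class to them, and where a whole thing is asked for, a point or a joint stands for the part that bears it (a point fixed in the world has none). Each returns a list of dicts, best first, with "conf" (0 to 1); they miss things now and then, are a little off and sometimes report something else, mostly with a low value. They report only what shows in the picture. A call takes as long as a camera call.
- r.spot_in(name, picture): "box" ([left, top, right, bottom] in pixels, round what is visible of it).
- r.mark_of(name, picture): "centre" ([column, row] in pixels: a listed point, or the origin of a listed thing).
The state is a dict: "t": time; "joint_positions": joint angles; "qd": joint speeds; "effort": joint torques, N m; "eef_pos": TCP position; "tcp_rot": TCP orientation; "ft_force": force on the tool from outside, world axes, zero at the start; "ft_torque": the same for the moment, N m; "width": finger opening in m; "grasp_force": force on a finger pad.
Only numpy, scipy, OpenCV 4.12 (cv2) and the standard library are available. Lean on these libraries where they do the work, as an engineer would, in place of code of your own. Each camera call takes 0.05 s, during which the arm holds its last target. There are 200 camera calls.

TASK

Put the aluminium camlock coupling mouth-down over the steel adaptor on the sample tank and push it fully home with both cam arms still open, so that the blue sealing ring is pressed right down. Then swing its two cam arms down fully, one after the other, and let go. Push firmly but never ram, and leave the other things on the bench where they are.

Things in the scene. Friction and masses are not known exactly. Their poses are not given: they have to be found in the camera images.
- coupling: loose aluminium camlock coupling, 0.6 kg, standing mouth-down on the bench: cup 60 mm outer diameter, 49 mm high, bore 43 mm diameter, 44 mm deep, open below; on top a square grip boss 28 x 28 mm (sides along x and y) up to 76 mm. Origin: centre of the mouth rim's underside; z up the axis; cam arms on +y (red) and -y (yellow). It must not bear on the tank with over 36 N
- grip (a point): point on the coupling's axis 69 mm above its mouth rim: TCP height for gripping the boss from above (fingers closing along the coupling's x, clear of the arms)
- cam_red_arm (a joint): cam arm with red grip, on the coupling's +y side; rad: 0 = wide open, rising outward 40 deg above level; 1.92 = closed stop, 70 deg below level; elevation = 40 deg minus value; shut above 1.7; starts at 0 to 0.3. Stays where left: hinge friction 0.13 N m (3 N at 45 mm). A brass nose at its root goes under the adaptor's lip; it jams if the coupling sits high
- cam_yellow_arm (a joint): cam arm with yellow grip, on the coupling's -y side; rad: 0 = wide open, rising outward 40 deg above level; 1.92 = closed stop, 70 deg below level; elevation = 40 deg minus value; shut above 1.7; starts at 0 to 0.3. Stays where left: hinge friction 0.13 N m (3 N at 45 mm). A brass nose at its root goes under the adaptor's lip; it jams if the coupling sits high
- cam_red_end (a point): outer end of the red arm, on its centre line, 60 mm from its hinge. The hinge axis is parallel to the coupling's x through y = +30 mm, z = 24 mm of the coupling's frame; the arm is a straight flat bar 16 mm wide (along x), 8 mm thick, from 2 to 60 mm from the hinge axis
- cam_yellow_end (a point): outer end of the yellow arm, on its centre line, 60 mm from its hinge. The hinge axis is parallel to the coupling's x through y = -30 mm, z = 24 mm of the coupling's frame; the arm is a straight flat bar 16 mm wide (along x), 8 mm thick, from 2 to 60 mm from the hinge axis
- tank: fixed pale plastic sample tank, 190 x 170 mm foot, top at 78 mm (a low cap and plug on top reach 83 mm), origin at the centre of its underside; the steel adaptor stands upright at the middle of the top
- port (a point): on the adaptor's axis, 130 mm above the bench, at the nominal height of its shoulder. The standpipe is screwed in by hand: the real shoulder and all above stand up to 12 mm higher or lower, unmeasured. Above the real shoulder: neck radius 11 mm, lip radius 20 mm from 35 to 44 mm, cone to radius 15 mm at 47 mm (top). Fully home, the coupling's rim is 5 mm above the real shoulder
- seal (a joint): travel (m) of the blue sealing ring (54 mm diameter, 5 mm thick) on the adaptor's neck: 0 = up, its top 23 mm above the real shoulder; 0.018 = right down (home above 0.0165). Tight: it slides under about 14 N in all (the coupling's weight is part of that), stays where pushed, then stops hard on the shoulder
- spare_gasket: bystander, leave alone: spare black gasket ring, 52 mm, 6 mm thick, lying between the two places; origin at the middle of its underside
- vial: bystander, leave alone: glass sample vial, 32 mm diameter, 60 mm high, blue cap; origin at the middle of its underside
- amber_bottle: bystander, leave alone: amber bottle, 70 mm diameter, 150 mm high; origin at the middle of its underside
- beaker: bystander, leave alone: glass beaker, 80 mm diameter, 95 mm high; origin at the middle of its underside
- jar: bystander, leave alone: white jar, 64 mm diameter, 85 mm high, blue cap; origin at the middle of its underside
- wrench: bystander, leave alone: steel wrench 160 mm long; origin at the middle of its underside
- mouse: bystander, leave alone: black computer mouse on a pad at the right; origin at the middle of its underside

How it is judged:
By the outcome, as a careful person would: the job done as asked, in the order asked, and still so for the second after the job is handed in, with the robot touching nothing.
It also fails if it takes over 72 s, if anything falls off the work surface, if the arm or the gripper's body presses on something with over 40 N, if the wrist force passes 120 N, or if a joint passes its speed limit or range.

## Working session

There is one attempt and no reset: what is moved stays moved. The work goes in short steps, Python scripts to look and compute and a shell command to move; the robot and the scene stay as the last step left them, time stands still between calls to the robot, and variables do not carry over. Pictures are saved under pics/ and viewed, at most 10 in all, crops included, and the job is handed in when it is done.

```bash
mkdir -p pics; cat > h.py <<'E'
import numpy as np, cv2
from rig import r
from scipy.spatial.transform import Rotation as R
def K(p):
    f=p["frame"].shape[0]/2/np.tan(np.radians(p["vertical_fov"])/2); return f,p["cx"],p["cy"]
def cam(p,st=None):
    if "rvec" in p:
        Rm=R.from_rotvec(np.ravel(p["rvec"])).as_matrix(); t=np.ravel(p["tvec"]); return Rm.T,-Rm.T@t
    T=np.array(p["tool_from_camera"]); Rt=R.from_rotvec(st["tcp_rot"]).as_matrix()
    return Rt@T[:3,:3], Rt@T[:3,3]+np.array(st["eef_pos"])
def ray(p,uv,st=None):
    f,cx,cy=K(p); A,c=cam(p,st); return c, A@np.array([(uv[0]-cx)/f,(uv[1]-cy)/f,1])
def atz(p,uv,z,st=None):
    c,d=ray(p,uv,st); return c+d*(z-c[2])/d[2]
def cloud(p,st=None):
    f,cx,cy=K(p); A,c=cam(p,st); z=p["z_map"]; v,u=np.indices(z.shape)
    P=np.stack([(u-cx)/f*z,(v-cy)/f*z,z],-1)@A.T+c; P[z==0]=np.nan; return P
def save(p,n): cv2.imwrite("pics/"+n,p["frame"][...,::-1])
E
cat > a.py <<'E'
from h import *
s=r.read_state(); print(s["t"],s["eef_pos"],s["tcp_rot"],s["ft_force"],s["width"])
print(R.from_rotvec(s["tcp_rot"]).as_matrix().round(3))
ims=[]
for n in("scene","side"):
    p=r.get_image(n); P=cloud(p); save(p,n+"0.png"); ims.append(p["frame"])
    print(n,cam(p)[1])
    for k in("coupling","grip","cam_red_end","cam_yellow_end","port","tank","seal","spare_gasket","vial","amber_bottle","beaker","jar","wrench","mouse"):
        for m in r.mark_of(k,p)[:1]:
            u,v=m["centre"]; i,j=int(round(v)),int(round(u))
            q=P[i,j] if 0<=i<384 and 0<=j<512 else None
            print(k,round(m["conf"],2),np.round([u,v]),np.round(q,3), "z0",atz(p,(u,v),0.13 if k=="port" else .069 if k=="grip" else 0).round(3))
cv2.imwrite("pics/both0.png",np.vstack(ims)[...,::-1])
E
python3 a.py
```

```text
0.0 [ 0.2274388  -0.527848    0.24955015] [-3.07581733e+00 -6.34407697e-01  3.56963086e-04] [-0.62286752  1.07309847  0.22137293] 0.08528969537693407
[[ 0.918  0.396 -0.   ]
 [ 0.396 -0.918  0.001]
 [-0.    -0.001 -1.   ]]
scene [ 1.10112593 -0.76792243  1.11093121]
coupling 0.81 [233. 216.] [ 0.553 -0.236  0.029] z0 [ 0.537 -0.221  0.   ]
grip 0.79 [235. 206.] [ 0.548 -0.217  0.061] z0 [ 0.55  -0.221  0.069]
cam_red_end 0.43 [246. 188.] [ 0.529 -0.136  0.062] z0 [ 0.496 -0.101  0.   ]
cam_yellow_end 0.51 [133. 282.] [ 0.476 -0.602  0.031] z0 [ 0.459 -0.597  0.   ]
port 0.88 [299. 120.] [0.516 0.189 0.133] z0 [0.514 0.194 0.13 ]
tank 0.58 [297. 142.] [0.547 0.138 0.079] z0 [0.507 0.207 0.   ]Traceback (most recent call last):
  File "a.py", line 9, in <module>
    for m in r.mark_of(k,p)[:1]:
             ~~~~~~~~~^^^^^
ValueError: it knows: amber_bottle, beaker, cam_red_end, cam_yellow_end, coupling, grip, jar, mouse, port, spare_gasket, tank, vial, wrench
```

View pics/scene0.png

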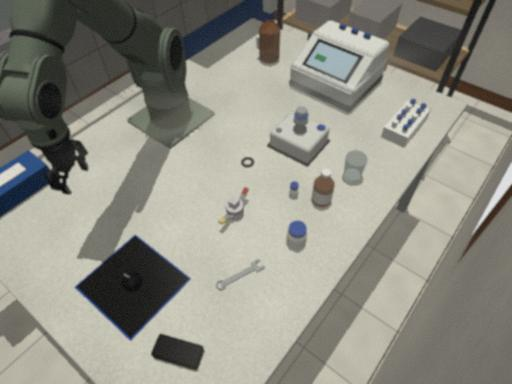

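The scene shows the coupling at about (233,208), its red arm at (245,191) and its yellow arm at (222,221). The adaptor on the tank is at (300,117), and the gasket at (247,161) lies between them.

```bash
sed -i 's/"seal",//; s/("scene","side")/("side","scene")/' a.py; python3 a.py
```

```text
0.35 [ 0.22747762 -0.52801225  0.24986352] [-3.07652307e+00 -6.34499134e-01  1.43074703e-04] [-0.76207347  0.01128591 -0.08711708] 0.08552890959608875
[[ 0.918  0.396 -0.   ]
 [ 0.396 -0.918  0.   ]
 [-0.    -0.    -1.   ]]
side [0.19601338 0.7614811  1.25536545]
coupling 0.68 [281. 202.] [ 0.529 -0.183  0.041] z0 [ 0.541 -0.215  0.   ]
grip 0.66 [281. 189.] [ 0.539 -0.206  0.076] z0 [ 0.542 -0.21   0.069]
cam_red_end 0.57 [293. 262.] [ 0.422 -0.009 -0.002] z0 [ 0.421 -0.007  0.   ]
cam_yellow_end 0.38 [286. 176.] [ 0.568 -0.336 -0.004] z0 [ 0.565 -0.332  0.   ]
port 0.57 [232. 284.] [0.51  0.219 0.175] z0 [0.525 0.197 0.13 ]
tank 0.67 [239. 313.] [0.486 0.241 0.076] z0 [0.504 0.206 0.   ]
spare_gasket 0.54 [294. 264.] [ 0.417 -0.005 -0.003] z0 [ 0.418 -0.004  0.   ]
vial 0.54 [228. 235.] [ 0.64  -0.01   0.021] z0 [ 0.646 -0.024  0.   ]
amber_bottle 0.66 [198. 237.] [0.711 0.049 0.048] z0 [0.732 0.019 0.   ]
beaker 0.72 [163. 282.] [0.743 0.214 0.022] z0 [0.754 0.203 0.   ]
jar 0.84 [214. 192.] [ 0.754 -0.145  0.032] z0 [ 0.769 -0.167  0.   ]
wrench 0.62 [253. 160.] [ 0.704 -0.357  0
[... 320 characters left out ...]
.] [ 0.53  -0.138  0.064] z0 [ 0.495 -0.1    0.   ]
cam_yellow_end 0.43 [219. 221.] [ 0.544 -0.292  0.055] z0 [ 0.515 -0.268  0.   ]
port 0.96 [301. 117.] [0.524 0.189 0.152] z0 [0.513 0.21  0.13 ]
tank 0.94 [296. 144.] [0.549 0.13  0.076] z0 [0.507 0.197 0.   ]
spare_gasket 0.38 [244. 162.] [ 0.408 -0.007  0.002] z0 [ 0.407 -0.008  0.   ]
vial 0.54 [293. 196.] [ 0.656 -0.035  0.015] z0 [ 0.651 -0.025  0.   ]
amber_bottle 0.55 [320. 201.] [ 0.751 -0.011  0.038] z0 [0.738 0.015 0.   ]
beaker 0.77 [350. 174.] [0.771 0.151 0.045] z0 [0.758 0.192 0.   ]
wrench 0.86 [241. 274.] [ 0.703 -0.375  0.007] z0 [ 0.701 -0.373  0.   ]
mouse 0.51 [134. 281.] [ 0.477 -0.598  0.033] z0 [ 0.457 -0.592  0.   ]
```

View pics/side0.png

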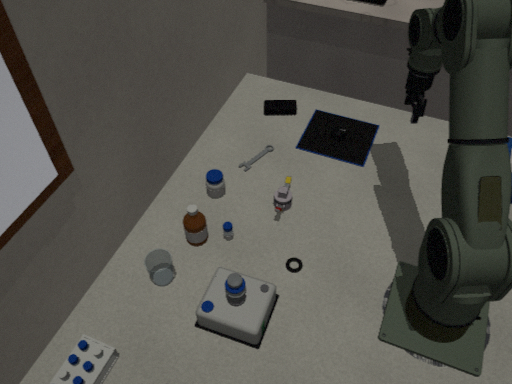

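The side view confirms the layout: coupling at (282,199) with the yellow tip at (288,181) and the red arm at (279,213), adaptor at (235,288). The coupling sits near (0.54,-0.215), yawed about 7°. I'll turn the tool first and then travel above it.

```bash
cat > d.py <<'E'
import sys; from h import *
# usage: d.py x y z [yaw of tool y axis, deg]
s=r.read_state(); M=R.from_rotvec(s["tcp_rot"]).as_matrix(); t=np.array([float(a) for a in sys.argv[1:4]])
print("t",round(s["t"],2),"pos",np.round(s["eef_pos"],4),"F",np.round(s["ft_force"],1),"w",round(s["width"],4),"q",np.round(s["joint_positions"],2))
print("tool delta",(M.T@(t-s["eef_pos"])).round(4),"tooly yaw",np.degrees(np.arctan2(M[1,1],M[0,1])).round(2),"tilt z",M[:,2].round(4))
if len(sys.argv)>4:
    y=np.radians(float(sys.argv[4])); c,n=np.cos(y),np.sin(y)
    G=np.array([[n,c,0],[-c,n,0],[0,0,-1.]]); print("rot in tool",R.from_matrix(M.T@G).as_rotvec().round(4),"delta in goal frame",(G.T@(t-s["eef_pos"])).round(4))
E
echo '[[[0,0,-0.12,0,0,0,0.085],[0,0,-0.12,0,0,0,0.085],[0,0,-0.12,0,0,0,0.085],[0,0,-0.12,0,0,0,0.085],[0,0,-0.12,0,0,0,0.085],[0,0,-0.12,0,0,0,0.085],[0,0,-0.12,0,0,0,0.085],[0,0,-0.12,0,0,0,0.085]]]' > mv.in && python3 -m inch mv.in
echo '[[[0,0,-0.12,0,0,0,0.085],[0,0,-0.12,0,0,0,0.085],[0,0,-0.08,0,0,0,0.085],[0,0,0,0,0,0,0.085]]]' > mv.in && python3 -m inch mv.in
python3 d.py 0.54 -0.215 0.25 7
```

```text
t: 2.42
eef_pos: [0.2275, -0.5281, 0.25]
tcp_rot: [2.43, 1.991, -0.0]
ft_force: [-0.6, 0.2, -0.3]
width: 0.085
grasp_force: 0.0
t: 2.75
eef_pos: [0.2273, -0.5281, 0.2499]
tcp_rot: [-2.084, -2.35, -0.0]
ft_force: [0.2, -0.6, -0.5]
width: 0.085
grasp_force: 0.0
t 2.75 pos [ 0.2273 -0.5281  0.2499] F [ 0.2 -0.6 -0.5] w 0.085 q [ 1.31  0.73 -0.41  1.48  0.32  1.    0.94]
tool delta [ 0.2735  0.3479 -0.    ] tooly yaw 6.87 tilt z [ 0.e+00  3.e-04 -1.e+00]Traceback (most recent call last):
  File "d.py", line 8, in <module>
    G=np.array([[n,c,0],[-c,n,0],[0,0,-1.]]); print("rot in tool",R.from_matrix(M.T@G).as_rotvec().round(4),"delta in goal frame",(G.T@(t-s["eef_pos"])).round(4))
                                                                  ~~~~~~~~~~~~~^^^^^^^
  File "scipy/spatial/transform/_rotation.pyx", line 1143, in scipy.spatial.transform._rotation.Rotation.from_matrix
ValueError: Non-positive determinant (left-handed or null coordinate frame) in rotation matrix 0: [[-9.99997277e-01  2.31763697e-03 -2.73220647e-04]
 [ 2.31765023e-03  9.99997313e-01 -4.82234270e-05]
 [-2.73108149e-04  4.88565256e-05  9.99999962e-01]].
```

```bash
sed -i 's/\[\[n,c,0\],\[-c,n,0\]/[[-n,c,0],[c,n,0]/' d.py
echo '[[[0,0,0,0.025,0.0316,0,0.085],[0,0,0,0.025,0.0316,0,0.085],[0,0,0,0.025,0.0316,0,0.085],[0,0,0,0.025,0.0316,0,0.085],[0,0,0,0.025,0.0316,0,0.085],[0,0,0,0.025,0.0316,0,0.085],[0,0,0,0.025,0.0316,0,0.085],[0,0,0,0.025,0.0316,0,0.085]]]' > mv.in && python3 -m inch mv.in
echo '[[[0,0,0,0.025,0.0316,0,0.085],[0,0,0,0.025,0.0316,0,0.085],[0,0,0,0.023,0.0316,0,0.085],[0,0,0,0,0,0,0.085],[0,0,0,0,0,0,0.085],[0,0,0,0,0,0,0.085]]]' > mv.in && python3 -m inch mv.in
cat > w.py <<'E'
import sys; from h import *
s=r.read_state(); p=r.get_image("wrist"); save(p,sys.argv[1]); P=cloud(p,s)
print(np.round(s["eef_pos"],4), "cam",cam(p,s)[1].round(3))
for k,z in(("coupling",0),("grip",.069),("cam_red_end",.05),("cam_yellow_end",.05)):
    for m in r.mark_of(k,p)[:1]:
        u,v=m["centre"]; i,j=int(round(v)),int(round(u)); q=P[i,j] if 0<=i<384 and 0<=j<512 else None
        print(k,round(m["conf"],2),np.round([u,v]),np.round(q,3),atz(p,(u,v),z,s).round(4))
sel=(P[...,2]>.070)&(P[...,2]<.080); q=P[sel]
q=q[np.hypot(q[:,0]-.54,q[:,1]+.215)<.03]
if len(q)>20:
    rect=cv2.minAreaRect((q[:,:2]*1e4).astype(np.float32)); print("boss",rect,q[:,2].mean(),len(q))
E
python3 w.py wr1.png; python3 d.py 0.54 -0.215 0.25 7
```

```text
t: 3.42
eef_pos: [0.4566, -0.2986, 0.2502]
tcp_rot: [2.093, 2.342, -0.0]
ft_force: [0.1, 0.9, -0.3]
width: 0.0851
grasp_force: 0.0
t: 3.92
eef_pos: [0.5409, -0.217, 0.2499]
tcp_rot: [-2.092, -2.344, 0.001]
ft_force: [-0.6, -0.4, -0.2]
width: 0.085
grasp_force: 0.0
[ 0.5409 -0.217   0.2499] cam [ 0.534 -0.15   0.375]
coupling 0.67 [250. 161.] [ 0.537 -0.201  0.077] [ 0.5372 -0.2147  0.    ]
grip 0.89 [249. 165.] [ 0.537 -0.206  0.077] [ 0.5367 -0.207   0.069 ]
cam_red_end 0.76 [248.  91.] [ 0.527 -0.134  0.063] [ 0.527  -0.1329  0.05  ]
cam_yellow_end 0.8 [247. 236.] [ 0.545 -0.318  0.   ] [ 0.5434 -0.2964  0.05  ]
boss ((5363.75537109375, -2091.95947265625), (279.3783874511719, 272.966796875), 6.6720991134643555) 0.07704548560689381 742
t 4.17 pos [ 0.5408 -0.2174  0.2501] F [0.1 0.1 0.4] w 0.085 q [ 0.5   0.73 -0.34  1.45  0.27  1.01  0.21]
tool delta [ 0.0025 -0.0005  0.0001] tooly yaw 6.55 tilt z [ 0.e+00 -1.e-04 -1.e+00]
rot in tool [ 0.      0.0001 -0.0079] delta in goal frame [ 0.0025 -0.0005  0.0001]
```

View pics/wr1.png

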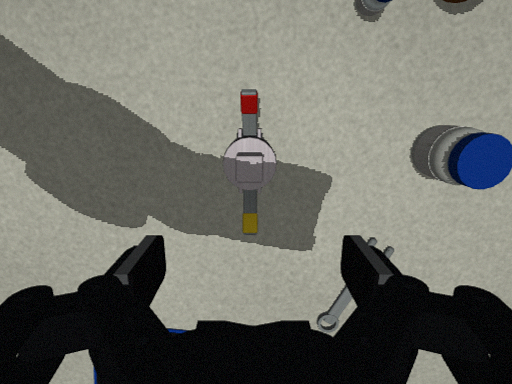

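The wrist view shows the boss at (249,165) and the arms along the image column, red up and yellow down. Depth gives the boss as 28×27 mm, centred at (0.5364,-0.2092) with yaw 6.7°. I'll descend and grip.

```bash
python3 d.py 0.5364 -0.2092 0.070 6.67
echo '[[[0,0,0,0.0076,-0.0054,0.01,0.085],[0,0,0,0,0,0.03,0.085],[0,0,0,0,0,0.03,0.085],[0,0,0,0,0,0.03,0.085],[0,0,0,0,0,0.03,0.085],[0,0,0,0,0,0.02,0.085],[0,0,0,0,0,0.015,0.085],[0,0,0,0,0,0,0.085]]]' > mv.in && python3 -m inch mv.in; python3 d.py 0.5364 -0.2092 0.070 6.67
```

```text
t 4.17 pos [ 0.5408 -0.2174  0.2501] F [0.1 0.1 0.4] w 0.085 q [ 0.5   0.73 -0.34  1.45  0.27  1.01  0.21]
tool delta [ 0.0087 -0.0034  0.1801] tooly yaw 6.55 tilt z [ 0.e+00 -1.e-04 -1.e+00]
rot in tool [ 0.      0.0001 -0.0022] delta in goal frame [ 0.0087 -0.0034  0.1801]
t: 4.83
eef_pos: [0.5336, -0.2097, 0.0825]
tcp_rot: [-2.088, -2.343, 0.002]
ft_force: [-0.5, -0.1, 0.2]
width: 0.085
grasp_force: 0.0
t 4.83 pos [ 0.5336 -0.2097  0.0825] F [-0.5 -0.1  0.2] w 0.085 q [ 0.45  0.95 -0.26  1.64  0.37  0.6   0.1 ]
tool delta [0.0002 0.0029 0.0125] tooly yaw 6.6 tilt z [-0.0036  0.0013 -1.    ]
rot in tool [-0.0034 -0.0017 -0.0012] delta in goal frame [0.0002 0.0028 0.0125]
```

```bash
echo '[[[0,0,0,0,0.0025,0,0.085],[0,0,0,0,0,0,0.085],[0,0,0,0,0,0,0.085]]]' > mv.in && python3 -m inch mv.in; python3 d.py 0.5364 -0.2092 0.070 6.67
```

```text
t: 5.08
eef_pos: [0.538, -0.2097, 0.0862]
tcp_rot: [2.088, 2.345, 0.001]
ft_force: [-0.3, 0.1, 0.5]
width: 0.0847
grasp_force: 0.0
t 5.08 pos [ 0.538  -0.2097  0.0862] F [-0.3  0.1  0.5] w 0.0847 q [ 0.45  0.94 -0.26  1.63  0.37  0.61  0.1 ]
tool delta [ 0.0007 -0.0015  0.0162] tooly yaw 6.62 tilt z [ 1.7e-03 -4.0e-04 -1.0e+00]
rot in tool [ 0.0016  0.0006 -0.0008] delta in goal frame [ 0.0007 -0.0015  0.0162]
```

```bash
echo '[[[0,0,0,0.0007,-0.0015,0.004,0.085],[0,0,0,0,0,0.006,0.085],[0,0,0,0,0,0.006,0.085],[0,0,0,0,0,0,0.085],[0,0,0,0,0,0,0.085],[0,0,0,0,0,0,0.085]]]' > mv.in && python3 -m inch mv.in; python3 d.py 0.5364 -0.2092 0.070 6.67
```

```text
t: 5.58
eef_pos: [0.5359, -0.2089, 0.069]
tcp_rot: [-2.089, -2.346, -0.0]
ft_force: [0.1, 0.3, -0.6]
width: 0.0852
grasp_force: 0.0
t 5.58 pos [ 0.5359 -0.2089  0.069 ] F [ 0.1  0.3 -0.6] w 0.0852 q [ 0.44  0.97 -0.25  1.64  0.38  0.57  0.09]
tool delta [-0.0004  0.0005 -0.001 ] tooly yaw 6.64 tilt z [-1.e-04  2.e-04 -1.e+00]
rot in tool [-0.0001 -0.0002 -0.0005] delta in goal frame [-0.0004  0.0005 -0.001 ]
```

```bash
echo '[[[0,0,0,0,0,0,0],[0,0,0,0,0,0,0],[0,0,0,0,0,0,0],[0,0,0,0,0,0,0],[0,0,0,0,0,0,0],[0,0,0,0,0,0,0],[0,0,0,0,0,0,0],[0,0,0,0,0,0,0]]]' > mv.in && python3 -m inch mv.in
echo '[[[0,0,0,0,0,0,0],[0,0,0,0,0,0,0],[0,0,0,0,0,-0.005,0],[0,0,0,0,0,-0.01,0],[0,0,0,0,0,-0.01,0],[0,0,0,0,0,0,0]]]' > mv.in && python3 -m inch mv.in
python3 d.py 0.514 0.2 0.30 6.67
```

```text
t: 6.25
eef_pos: [0.5359, -0.2089, 0.0693]
tcp_rot: [2.089, 2.346, 0.0]
ft_force: [-1.8, 0.3, 5.6]
width: 0.0269
grasp_force: 60.6
t: 6.75
eef_pos: [0.5366, -0.2092, 0.0962]
tcp_rot: [2.088, 2.345, 0.002]
ft_force: [-0.6, -0.8, -5.2]
width: 0.027
grasp_force: 59.8
t 6.75 pos [ 0.5366 -0.2092  0.0962] F [-0.6 -0.8 -5.2] w 0.027 q [ 0.45  0.93 -0.26  1.63  0.36  0.63  0.11]
tool delta [ 0.4088  0.0253 -0.2041] tooly yaw 6.64 tilt z [ 2.5e-03 -7.0e-04 -1.0e+00]
rot in tool [ 0.0024  0.001  -0.0006] delta in goal frame [ 0.409   0.0251 -0.2038]
```

```bash
echo '[[[0,0,0,0,0,-0.02,0],[0,0,0,0,0,-0.035,0],[0,0,0,0,0,-0.035,0],[0,0,0,0,0,-0.035,0],[0,0,0,0.015,0,-0.035,0],[0,0,0,0.025,0.003,-0.025,0],[0,0,0,0.03,0.003,-0.015,0],[0,0,0,0.03,0.003,-0.004,0]]]' > mv.in && python3 -m inch mv.in
echo '[[[0,0,0,0.03,0.003,0,0],[0,0,0,0.03,0.003,0,0],[0,0,0,0.03,0.003,0,0],[0,0,0,0.03,0.003,0,0],[0,0,0,0.025,0.003,0,0],[0,0,0,0.015,0.0,0,0],[0,0,0,0,0,0,0],[0,0,0,0,0,0,0]]]' > mv.in && python3 -m inch mv.in
cat > p.py <<'E'
import sys; from h import *
s=r.read_state(); p=r.get_image("wrist"); save(p,sys.argv[1]); P=cloud(p,s)
print(np.round(s["eef_pos"],4),"cam",cam(p,s)[1].round(3))
ctr=np.array([.514,.2])
for m in r.mark_of("port",p)[:1]: print(m,atz(p,m["centre"],.13,s).round(4))
near=np.hypot(P[...,0]-.514,P[...,1]-.2)<.06
q=P[near&(P[...,2]>.14)&(P[...,2]<.22)]
print("n",len(q),"top z",np.percentile(q[:,2],[50,90,98]).round(4),"tank z",np.nanmedian(P[near&(P[...,2]<.1)][:,2]))
top=np.percentile(q[:,2],95)
t=q[q[:,2]>top-.0025]; print("top disc centre",cv2.minEnclosingCircle((t[:,:2]*1e4).astype(np.float32)),t[:,:2].mean(0),len(t),"flat z",np.median(t[:,2]))
l=q[q[:,2]>top-.006]; print("cone+lip",cv2.minEnclosingCircle((l[:,:2]*1e4).astype(np.float32)))
E
python3 p.py wr2.png;python3 d.py 0.514 0.2 0.30 6.67
```

```text
t: 7.42
eef_pos: [0.5335, -0.1076, 0.3008]
tcp_rot: [2.088, 2.343, 0.003]
ft_force: [0.2, 1.0, -5.4]
width: 0.0269
grasp_force: 61.0
t: 8.08
eef_pos: [0.5294, 0.0525, 0.2982]
tcp_rot: [2.087, 2.348, -0.0]
ft_force: [-0.5, -1.0, -4.8]
width: 0.0269
grasp_force: 60.9
[0.5294 0.0525 0.2982] cam [0.523 0.12  0.423]
{'centre': [253.0, 10.8], 'conf': 0.91} [0.5129 0.202  0.13  ]
n 2082 top z [0.1535 0.1764 0.1773] tank z 0.079319543278806
top disc centre ((5149.8125, 1946.66259765625), 175.399658203125) [0.51555427 0.19119475] 667 flat z 0.17592190905097158
cone+lip ((5151.26611328125, 1958.2100830078125), 186.5032501220703)
t 8.18 pos [0.5296 0.0512 0.2981] F [-0.8 -0.7 -5.5] w 0.0272 q [ 0.03  0.6  -0.34  1.56  0.22  1.02 -0.26]
tool delta [ 0.1496  0.0016 -0.002 ] tooly yaw 6.6 tilt z [ 0.e+00 -5.e-04 -1.e+00]
rot in tool [-0.0001  0.0005 -0.0013] delta in goal frame [ 0.1496  0.0018 -0.0019]
```

View pics/wr2.png

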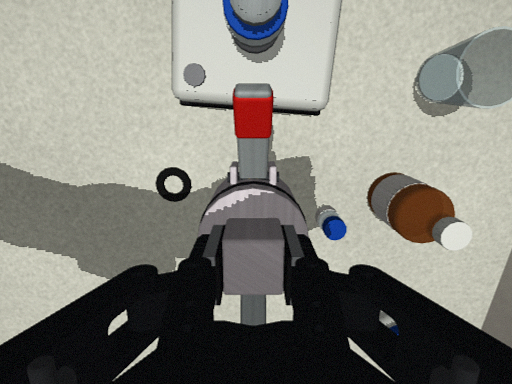

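The wrist view has the coupling held square in the pads. The adaptor, centred near (255,5), is cut off by the top edge, and the red arm tip is at (252,90). I'll move 25 mm closer and measure again.

```bash
echo '[[[0,0,0,0.01,0,0,0],[0,0,0,0.015,0,0,0],[0,0,0,0,0,0,0],[0,0,0,0,0,0,0],[0,0,0,0,0,0,0]]]' > mv.in && python3 -m inch mv.in; python3 p.py wr3.png
python3 - <<'E'
from h import *
s=r.read_state();p=r.get_image("wrist");P=cloud(p,s)
# lip/top fit: circle fit by radial edges at several heights
near=np.hypot(P[...,0]-.514,P[...,1]-.2)<.045
h,e=np.histogram(P[...,2][near],bins=np.arange(.07,.2,.003)); print([(round(a,3),b) for a,b in zip(e,h) if b>15])
for lo,hi in((.1745,.1785),(.165,.1725),(.145,.156)):
    q=P[near&(P[...,2]>lo)&(P[...,2]<hi)][:,:2]
    print(lo,len(q),[np.round(np.array(x)/1e4,4) for x in cv2.minEnclosingCircle((q*1e4).astype(np.float32))],q.mean(0).round(4),q.min(0).round(4),q.max(0).round(4))
for z in (.177,.13):
  print([ (m["conf"],atz(p,m["centre"],z,s).round(4)) for m in r.mark_of("port",p)[:1]])
save(p,"wr4.png")
E
```

```text
t: 8.6
eef_pos: [0.5268, 0.0764, 0.298]
tcp_rot: [2.09, 2.346, -0.0]
ft_force: [-0.8, 0.1, -4.5]
width: 0.0268
grasp_force: 60.9
[0.5268 0.0764 0.298 ] cam [0.52  0.143 0.423]
{'centre': [253.7, 40.1], 'conf': 0.69} [0.5139 0.2025 0.13  ]
n 3536 top z [0.1748 0.1768 0.1775] tank z 0.07930827046532266
top disc centre ((5143.76708984375, 2018.587158203125), 193.60487365722656) [0.51442722 0.20197852] 1830 flat z 0.17611228755126157
cone+lip ((5146.365234375, 2021.0777587890625), 200.91943359375)
[(np.float64(0.076), np.int64(692)), (np.float64(0.079), np.int64(1305)), (np.float64(0.082), np.int64(26)), (np.float64(0.085), np.int64(29)), (np.float64(0.124), np.int64(16)), (np.float64(0.127), np.int64(174)), (np.float64(0.13), np.int64(37)), (np.float64(0.148), np.int64(97)), (np.float64(0.151), np.int64(1025)), (np.float64(0.166), np.int64(22)), (np.float64(0.169), np.int64(34)), (np.float64(0.172), np.int64(645)), (np.float64(0.175), np.int64(1684))]
0.1745 1887 [array([0.5142, 0.2014]), np.float64(0.0197)] [0.5144 0.2019] [0.4952 0.1834] [0.533  0.2194]
0.165 85 [array([0.5145, 0.2018]), np.float64(0.02)] [0.5158 0.1885] [0.495 0.182] [0.534  0.2206]
0.145 1128 [array([0.5144, 0.202 ]), np.float64(0.0269)] [0.5152 0.1924] [0.4877 0.1752] [0.541 0.228]
[(0.65, array([0.5143, 0.1942, 0.177 ]))]
[(0.65, array([0.5132, 0.204 , 0.13  ]))]
```

View pics/wr3.png

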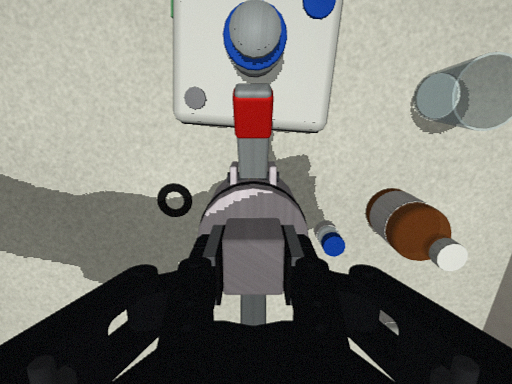

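The adaptor now shows whole, its top at (255,28) and the blue ring at (255,38). Depth puts the axis at (0.5144,0.2019) with the top at about 0.1765, so the shoulder is near 0.129. Next I'll measure how the held boss sits relative to the TCP, so that calibration bias cancels.

```bash
cat > b.py <<'E'
from h import *
s=r.read_state();p=r.get_image("wrist");P=cloud(p,s)
M=R.from_rotvec(s["tcp_rot"]).as_matrix(); T=(P-s["eef_pos"])@M
sel=(abs(T[...,2]+.008)<.004)&(abs(T[...,1])<.0135)&(abs(T[...,0])<.03)
q=T[sel]; print("boss top in tool: x",np.percentile(q[:,0],[1,50,99]).round(4),"y",np.percentile(q[:,1],[1,99]).round(4),"z",np.median(q[:,2]).round(4))
# cup top ring -> circle edge
sel=(abs(T[...,2]-.020)<.004)&(np.hypot(T[...,0],T[...,1])<.04); q=T[sel][:,:2]
print("cup",len(q),[np.round(np.array(x)/1e4,4) for x in cv2.minEnclosingCircle((q*1e4).astype(np.float32))],q.min(0),q.max(0))
# fit circle to outer edge: farthest points per angle
E=[]
for a in np.radians(np.arange(-70,71,5)):
    d=q@[np.cos(a),np.sin(a)]; o=abs(q@[-np.sin(a),np.cos(a)])<.0015
    if o.any(): E.append(q[o][d[o].argmax()])
E=np.array(E); E=E[np.linalg.norm(E,axis=1)>.025]
A=np.c_[2*E,np.ones(len(E))]; c=np.linalg.lstsq(A,(E**2).sum(1),rcond=None)[0]; print("cup fit",c[:2].round(4),np.sqrt(c[2]+c[:2]@c[:2]).round(4),len(E))
E
python3 b.py; python3 d.py 0.5144 0.2019 0.26 6.67
```

```text
boss top in tool: x [-0.0142  0.001   0.0131] y [-0.0126  0.0133] z -0.0079
cup 3040 [array([0.0033, 0.0006]), np.float64(0.0294)] [ 0.0012957  -0.02876155] [0.0291171 0.0299346]
cup fit [-0.0004  0.0008] 0.0294 29
t 8.9 pos [0.5268 0.0766 0.298 ] F [ 0.5  0.8 -5.2] w 0.0273 q [-0.02  0.6  -0.34  1.56  0.22  1.02 -0.3 ]
tool delta [0.1259 0.0022 0.038 ] tooly yaw 6.62 tilt z [-0.  0. -1.]
rot in tool [-0.    -0.    -0.001] delta in goal frame [0.1259 0.0023 0.038 ]
```

```bash
echo '[[[0,0,0,0.016,0.0004,0,0],[0,0,0,0.025,0.0004,0,0],[0,0,0,0.03,0.0004,0,0],[0,0,0,0.03,0.0004,0,0],[0,0,0,0.015,0,0.005,0],[0,0,0,0.008,0,0.01,0],[0,0,0,0.0023,0,0.01,0],[0,0,0,0,0,0.008,0]]]' > mv.in && python3 -m inch mv.in
echo '[[[0,0,0,0,0,0.005,0],[0,0,0,0,0,0.004,0],[0,0,0,0,0,0,0],[0,0,0,0,0,0,0],[0,0,0,0,0,0,0]]]' > mv.in && python3 -m inch mv.in; python3 d.py 0.5144 0.2019 0.245 6.67
```

```text
t: 9.57
eef_pos: [0.5135, 0.2026, 0.2639]
tcp_rot: [-2.088, -2.347, 0.001]
ft_force: [-0.5, -0.0, -6.2]
width: 0.027
grasp_force: 61.0
t: 9.98
eef_pos: [0.5139, 0.2023, 0.2564]
tcp_rot: [2.089, 2.346, 0.001]
ft_force: [-0.5, 0.5, -4.4]
width: 0.0269
grasp_force: 60.9
t 9.98 pos [0.5139 0.2023 0.2564] F [-0.5  0.5 -4.4] w 0.0269 q [-0.27  0.67 -0.31  1.56  0.24  0.95 -0.54]
tool delta [-0.0005  0.0004  0.0114] tooly yaw 6.62 tilt z [ 5.e-04  3.e-04 -1.e+00]
rot in tool [ 0.0005 -0.0002 -0.0009] delta in goal frame [-0.0005  0.0005  0.0114]
```

```bash
echo '[[[0,0,0,0,0,0.003,0],[0,0,0,0,0,0.003,0],[0,0,0,0,0,0.002,0],[0,0,0,0,0,0.002,0],[0,0,0,0,0,0.002,0],[0,0,0,0,0,0.002,0],[0,0,0,0,0,0,0],[0,0,0,0,0,0,0]]]' > mv.in && python3 -m inch mv.in; python3 d.py 0.5138 0.2023 0.225 6.67
```

```text
t: 10.65
eef_pos: [0.5136, 0.2026, 0.242]
tcp_rot: [-2.089, -2.346, 0.0]
ft_force: [0.7, -0.2, -5.9]
width: 0.0266
grasp_force: 60.9
t 10.65 pos [0.5136 0.2026 0.242 ] F [ 0.7 -0.2 -5.9] w 0.0266 q [-0.27  0.69 -0.31  1.58  0.25  0.91 -0.55]
tool delta [-0.0003  0.0001  0.017 ] tooly yaw 6.65 tilt z [-2.e-04  1.e-04 -1.e+00]
rot in tool [-0.0002 -0.0001 -0.0004] delta in goal frame [-0.0003  0.0001  0.017 ]
```

```bash
for i in 1 ; do echo '[[[0,0,0,0,0,0.002,0],[0,0,0,0,0,0.002,0],[0,0,0,0,0,0.002,0],[0,0,0,0,0,0.002,0],[0,0,0,0,0,0,0]]]' > mv.in && python3 -m inch mv.in; done;  python3 d.py 0.5138 0.2023 0.225 6.67
```

```text
t: 11.07
eef_pos: [0.5136, 0.2025, 0.2336]
tcp_rot: [-2.089, -2.346, 0.001]
ft_force: [-0.9, -0.1, -5.8]
width: 0.0267
grasp_force: 60.9
t 11.07 pos [0.5136 0.2025 0.2336] F [-0.9 -0.1 -5.8] w 0.0267 q [-0.27  0.7  -0.3   1.59  0.25  0.89 -0.55]
tool delta [-0.0002  0.0002  0.0086] tooly yaw 6.65 tilt z [-5.e-04 -1.e-04 -1.e+00]
rot in tool [-0.0005  0.0001 -0.0004] delta in goal frame [-0.0003  0.0002  0.0086]
```

The mouth is past the lip with no side force. I'll go on down to the ring.

```bash
echo '[[[0,0,0,0,0,0.002,0],[0,0,0,0,0,0.002,0],[0,0,0,0,0,0.002,0],[0,0,0,0,0,0.002,0],[0,0,0,0,0,0.002,0],[0,0,0,0,0,0,0]]]' > mv.in && python3 -m inch mv.in; echo '[[[0,0,0,0,0,0.002,0],[0,0,0,0,0,0.002,0],[0,0,0,0,0,0,0]]]' > mv.in && python3 -m inch mv.in;  python3 d.py 0.5138 0.2023 0.203 6.67
```

```text
t: 11.57
eef_pos: [0.5135, 0.2025, 0.2236]
tcp_rot: [-2.089, -2.346, 0.001]
ft_force: [0.4, -0.3, -5.3]
width: 0.0272
grasp_force: 60.9
t: 11.82
eef_pos: [0.5137, 0.2026, 0.2199]
tcp_rot: [-2.089, -2.346, -0.0]
ft_force: [-0.5, 0.1, -5.6]
width: 0.0269
grasp_force: 60.9
t 11.82 pos [0.5137 0.2026 0.2199] F [-0.5  0.1 -5.6] w 0.0269 q [-0.28  0.72 -0.3   1.61  0.26  0.85 -0.56]
tool delta [-0.0003  0.0001  0.0169] tooly yaw 6.65 tilt z [ 0.e+00  1.e-04 -1.e+00]
rot in tool [ 0.     -0.0001 -0.0004] delta in goal frame [-0.0003  0.0001  0.0169]
```

```bash
echo '[[[0,0,0,0,0,0.001,0],[0,0,0,0,0,0.001,0],[0,0,0,0,0,0,0]]]' > mv.in && python3 -m inch mv.in | grep -E "eef|force"; echo '[[[0,0,0,0,0,0.001,0],[0,0,0,0,0,0.001,0],[0,0,0,0,0,0,0]]]' > mv.in && python3 -m inch mv.in| grep -E "eef|force";echo '[[[0,0,0,0,0,0.001,0],[0,0,0,0,0,0.001,0],[0,0,0,0,0,0,0]]]' > mv.in && python3 -m inch mv.in| grep -E "eef|force"
```

```text
eef_pos: [0.5137, 0.2026, 0.2184]
ft_force: [-1.2, -1.2, 3.5]
grasp_force: 62.1
eef_pos: [0.5137, 0.2026, 0.2165]
ft_force: [-1.5, -0.1, 5.0]
grasp_force: 62.3
eef_pos: [0.5137, 0.2026, 0.2145]
ft_force: [-1.4, -0.7, 4.0]
grasp_force: 62.3
```

```bash
echo '[[[0,0,0,0,0,0.001,0],[0,0,0,0,0,0.001,0],[0,0,0,0,0,0.001,0],[0,0,0,0,0,0.001,0],[0,0,0,0,0,0,0]]]' > mv.in && python3 -m inch mv.in | grep -E "eef|force"; echo '[[[0,0,0,0,0,0.001,0],[0,0,0,0,0,0.001,0],[0,0,0,0,0,0.001,0],[0,0,0,0,0,0,0]]]' > mv.in && python3 -m inch mv.in| grep -E "eef|force";echo '[[[0,0,0,0,0,0.001,0],[0,0,0,0,0,0.001,0],[0,0,0,0,0,0.001,0],[0,0,0,0,0,0,0]]]' > mv.in && python3 -m inch mv.in| grep -E "eef|force"
```

```text
eef_pos: [0.5137, 0.2026, 0.2105]
ft_force: [-2.1, -0.1, 4.4]
grasp_force: 62.2
eef_pos: [0.5137, 0.2026, 0.2075]
ft_force: [-1.6, -0.2, 4.8]
grasp_force: 62.2
eef_pos: [0.5137, 0.2026, 0.2045]
ft_force: [-2.7, -0.8, 4.3]
grasp_force: 62.2
```

```bash
echo '[[[0,0,0,0,0,0.001,0],[0,0,0,0,0,0.001,0],[0,0,0,0,0,0,0]]]' > mv.in && python3 -m inch mv.in| grep -E "eef|force";echo '[[[0,0,0,0,0,0.0005,0],[0,0,0,0,0,0.0005,0],[0,0,0,0,0,0,0]]]' > mv.in && python3 -m inch mv.in| grep -E "eef|force"
```

```text
eef_pos: [0.5137, 0.2026, 0.2025]
ft_force: [-2.9, -1.3, 5.6]
grasp_force: 62.3
eef_pos: [0.5138, 0.2027, 0.2021]
ft_force: [-5.1, -1.5, 17.5]
grasp_force: 64.0
```

```bash
echo '[[[0,0,0,0,0,0.0002,0],[0,0,0,0,0,0,0],[0,0,0,0,0,0,0],[0,0,0,0,0,0,0]]]' > mv.in && python3 -m inch mv.in| grep -E "eef|force"
```

```text
eef_pos: [0.5138, 0.2027, 0.2021]
ft_force: [-5.8, -1.9, 21.6]
grasp_force: 64.6
```

It's stopped hard at TCP z=0.2021, about 17 mm past first ring contact, under roughly 27 N. I'll ease off, release and go straight up.

```bash
echo '[[[0,0,0,0,0,-0.0004,0],[0,0,0,0,0,-0.0003,0],[0,0,0,0,0,0,0]]]' > mv.in && python3 -m inch mv.in| grep -E "eef|force"; echo '[[[0,0,0,0,0,0,0.085],[0,0,0,0,0,0,0.085],[0,0,0,0,0,0,0.085],[0,0,0,0,0,0,0.085],[0,0,0,0,0,0,0.085],[0,0,0,0,0,0,0.085]]]' > mv.in && python3 -m inch mv.in|grep -E "eef|force|width"
echo '[[[0,0,0,0,0,-0.005,0.085],[0,0,0,0,0,-0.015,0.085],[0,0,0,0,0,-0.025,0.085],[0,0,0,0,0,-0.03,0.085],[0,0,0,0,0,-0.025,0.085],[0,0,0,0,0,0,0],[0,0,0,0,0,0,0],[0,0,0,0,0,0,0]]]' > mv.in && python3 -m inch mv.in
cat > m.py <<'E'
import sys; from h import *
s=r.read_state(); p=r.get_image("wrist"); save(p,sys.argv[1]); P=cloud(p,s)
c=np.array([.5144,.2022]); y=np.radians(6.67); xc=np.array([np.cos(y),np.sin(y)]); yc=np.array([-xc[1],xc[0]])
a=(P[...,:2]-c)@xc; b=(P[...,:2]-c)@yc; z=P[...,2]
q=(abs(a)<.022)&(abs(b)<.022)&(z>.19)&(z<.23); print("boss top",np.median(z[q]).round(4),np.median(a[q]).round(4),np.percentile(b[q],[1,99]).round(4),q.sum())
for sg in(1,-1):
    q=(abs(a)<.005)&(sg*b>.045)&(sg*b<.09)&(z>.1)&(z<.25)
    if q.sum()>10:
        k=np.polyfit(sg*b[q],z[q],1); print(sg,"elev",np.degrees(np.arctan(k[0])).round(1),"end",(sg*b[q]).max().round(4),q.sum())
E
python3 m.py wr5.png
```

```text
eef_pos: [0.5137, 0.2027, 0.2021]
ft_force: [-3.4, -2.0, 9.9]
grasp_force: 62.9
eef_pos: [0.5137, 0.2026, 0.2015]
ft_force: [0.6, -0.4, 0.6]
width: 0.0849
grasp_force: 0.0
t: 15.9
eef_pos: [0.5135, 0.2024, 0.3012]
tcp_rot: [-2.089, -2.346, 0.001]
ft_force: [-1.1, 0.1, 0.4]
width: 0.0508
grasp_force: 0.0
boss top 0.2099 0.0002 [-0.0141  0.0139] 1448
1 elev 34.9 end 0.0782 556
-1 elev 26.2 end 0.0838 506
```

View pics/wr5.png

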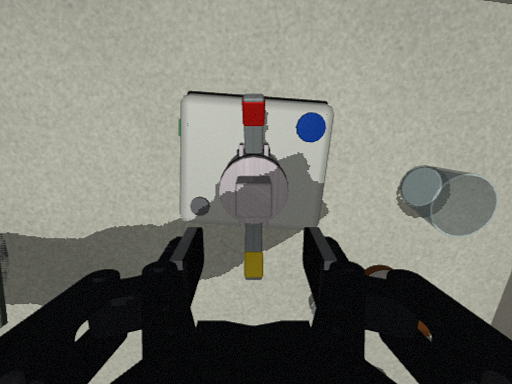

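The view shows the coupling seated upright and centred on the tank, boss at (254,195), with both arms still open: red at (254,110), yellow at (254,265). Boss top at about 0.209 means it is home, since shoulder + 5 + 76 gives 0.209. Now I'll plan the red arm push with the tool tilted 35°.

```bash
cat > arc.py <<'E'
import sys; from h import *
sg=int(sys.argv[1]); tau=np.radians(35); s=r.read_state(); d=.048
c=np.array([.5144,.2022,.1331]); y=np.radians(6.67); xc=np.array([np.cos(y),np.sin(y),0]); yc=sg*np.array([-xc[1],xc[0],0]); Z=np.array([0,0,1.])
zt=-np.sin(tau)*yc-np.cos(tau)*Z; yt=xc; xt=np.cross(yt,zt); G=np.c_[xt,yt,zt]
M=R.from_rotvec(s["tcp_rot"]).as_matrix(); print("t",s["t"],"pos",np.round(s["eef_pos"],4),"rot needed",R.from_matrix(M.T@G).as_rotvec().round(3))
prev=np.array(s["eef_pos"])
for e in [float(a) for a in sys.argv[2:]]:
    a=np.radians(e); al=np.cos(a)*yc+np.sin(a)*Z; n=-np.sin(a)*yc+np.cos(a)*Z
    t=c+.030*yc+.024*Z+d*al+(.004+.011*abs(np.sin(a+tau)))*n-.019*zt
    print(e,"TCP",t.round(4),"delta tilted frame",(G.T@(t-prev)).round(4),"delta tool now",(M.T@(t-prev)).round(4)); prev=t
E
python3 arc.py 1 60 40 30 20 10 0 -10 -20 -30 -40 -50 -60 -65 -70
```

```text
t 15.95 pos [0.5134 0.2024 0.3009] rot needed [-0.001 -0.611  0.   ]
60.0 TCP [0.5084 0.2538 0.2217] delta tilted frame [0.0877 0.001  0.0353] delta tool now [0.0516 0.001  0.0792]
40.0 TCP [0.5065 0.27   0.2147] delta tilted frame [ 0.0174 -0.     -0.0036] delta tool now [0.0163 0.     0.007 ]
30.0 TCP [0.5056 0.2772 0.2088] delta tilted frame [ 0.0093 -0.      0.0007] delta tool now [0.0072 0.     0.006 ]
20.0 TCP [0.5049 0.2832 0.2013] delta tilted frame [ 0.0092 -0.      0.0026] delta tool now [0.0061 0.     0.0075]
10.0 TCP [0.5044 0.2877 0.1926] delta tilted frame [0.0087 0.     0.0045] delta tool now [0.0046 0.     0.0087]
0.0 TCP [0.5041 0.2905 0.183 ] delta tilted frame [0.0078 0.     0.0063] delta tool now [0.0028 0.     0.0096]
-10.0 TCP [0.504  0.2913 0.1728] delta tilted frame [0.0064 0.     0.0079] delta tool now [0.0008 0.     0.0101]
-20.0 TCP [0.5041 0.2899 0.1627] delta tilted frame [ 0.0047 -0.      0.0091] delta tool now [-0.0013  0.      0.0102]
-30.0 TCP [0.5045 0.2866 0.153 ] delta tilted frame [0.0028 0.     0.0099] delta tool now [-0.0034  0.      0.0097]
-40.0 TCP [0.505  0.2825 0.1456] delta tilted frame [ 0.0009 -0.      0.0084] delta tool now [-0.0041  0.      0.0074]
-50.0 TCP [0.5055 0.2787 0.1403] delta tilted frame [-0.0001  0.      0.0066] delta tool now [-0.0039  0.      0.0053]
-60.0 TCP [0.506  0.2741 0.1354] delta tilted frame [-0.001   0.      0.0066] delta tool now [-0.0046  0.      0.0049]
-65.0 TCP [0.5063 0.2715 0.1332] delta tilted frame [-0.0008 -0.      0.0033] delta tool now [-0.0026  0.      0.0022]
-70.0 TCP [0.5066 0.2687 0.1311] delta tilted frame [-0.0011 -0.      0.0033] delta tool now [-0.0028  0.      0.0021]
```

```bash
echo '[[[0,-0.122,0,0,0,0,0],[0,-0.122,0,0,0,0,0],[0,-0.122,0,0,0,0,0],[0,-0.122,0,0,0,0,0],[0,-0.122,0,0,0,0,0],[0,0,0,0.02,0,0.005,0],[0,0,0,0.025,0,0.01,0],[0,0,0,0,0,0,0]]]' > mv.in && python3 -m inch mv.in
echo '[[[0,0,0,0.02,0.001,0.01,0],[0,0,0,0.015,0,0.007,0],[0,0,0,0.0077,0,0.003,0],[0,0,0,0,0,0,0],[0,0,0,0,0,0,0]]]' > mv.in && python3 -m inch mv.in; python3 arc.py 1 60 40 35 
```

```text
t: 16.62
eef_pos: [0.5086, 0.233, 0.2589]
tcp_rot: [1.745, 1.971, -0.557]
ft_force: [-0.5, 0.3, -1.6]
width: 0.0001
grasp_force: 0.0
t: 17.03
eef_pos: [0.5088, 0.2538, 0.2229]
tcp_rot: [1.75, 1.966, -0.551]
ft_force: [0.8, 0.3, 0.5]
width: -0.0003
grasp_force: 0.0
t 17.0333 pos [0.5088 0.2538 0.2229] rot needed [-0.    -0.001 -0.   ]
60.0 TCP [0.5084 0.2538 0.2217] delta tilted frame [ 0.0007 -0.0004  0.001 ] delta tool now [ 0.0007 -0.0004  0.001 ]
40.0 TCP [0.5065 0.27   0.2147] delta tilted frame [ 0.0174 -0.     -0.0036] delta tool now [ 0.0174 -0.     -0.0036]
35.0 TCP [0.506  0.2737 0.2119] delta tilted frame [ 0.0046 -0.      0.0001] delta tool now [ 0.0046 -0.      0.0001]
```

```bash
echo '[[[0,0,0,0.009,0,-0.0013,0],[0,0,0,0.009,0,-0.0013,0],[0,0,0,0.0046,0,0.0003,0],[0,0,0,0.0046,0,0.0003,0],[0,0,0,0.0046,0,0.0013,0],[0,0,0,0.0046,0,0.0013,0],[0,0,0,0.0043,0,0.0022,0],[0,0,0,0.0043,0,0.0022,0]]]' > mv.in && python3 -m inch mv.in
echo '[[[0,0,0,0.0039,0,0.0031,0],[0,0,0,0.0039,0,0.0031,0],[0,0,0,0,0,0,0]]]' > mv.in && python3 -m inch mv.in|grep -E "eef|force"; python3 arc.py 1 0 -10 -20 -30
```

```text
t: 17.7
eef_pos: [0.5047, 0.288, 0.1923]
tcp_rot: [1.75, 1.966, -0.551]
ft_force: [0.4, -1.7, 1.7]
width: 0.0002
grasp_force: 1.1
eef_pos: [0.5041, 0.2909, 0.1821]
ft_force: [0.1, -1.6, 1.5]
grasp_force: 0.8
t 17.95 pos [0.5041 0.2909 0.1821] rot needed [-0.001 -0.001  0.   ]
0.0 TCP [0.5041 0.2905 0.183 ] delta tilted frame [-0.0008 -0.0001 -0.0005] delta tool now [-0.0008 -0.0001 -0.0005]
-10.0 TCP [0.504  0.2913 0.1728] delta tilted frame [0.0064 0.     0.0079] delta tool now [0.0064 0.     0.0079]
-20.0 TCP [0.5041 0.2899 0.1627] delta tilted frame [ 0.0047 -0.      0.0091] delta tool now [0.0047 0.     0.0091]
-30.0 TCP [0.5045 0.2866 0.153 ] delta tilted frame [0.0028 0.     0.0099] delta tool now [0.0028 0.     0.0099]
```

The arm is moving down under about 2 N. I'll continue to -50.

```bash
echo '[[[0,0,0,0.0032,0,0.0039,0],[0,0,0,0.0032,0,0.0039,0],[0,0,0,0.0024,0,0.0045,0],[0,0,0,0.0023,0,0.0046,0],[0,0,0,0.0014,0,0.005,0],[0,0,0,0.0014,0,0.0049,0],[0,0,0,0,0,0,0]]]' > mv.in && python3 -m inch mv.in|grep -E "eef|force"
echo '[[[0,0,0,0.0005,0,0.0042,0],[0,0,0,0.0004,0,0.0042,0],[0,0,0,0,0,0.0033,0],[0,0,0,0,0,0.0033,0],[0,0,0,0,0,0,0]]]' > mv.in && python3 -m inch mv.in|grep -E "eef|force"; python3 arc.py 1 -50 -60 -65 -70 -73
```

```text
eef_pos: [0.5047, 0.2863, 0.1523]
ft_force: [0.7, -0.2, 1.2]
grasp_force: 0.9
eef_pos: [0.5058, 0.2786, 0.1401]
ft_force: [0.2, 0.7, 3.1]
grasp_force: 1.4
t 18.95 pos [0.5058 0.2786 0.1401] rot needed [-0.001 -0.001 -0.   ]
-50.0 TCP [0.5055 0.2787 0.1403] delta tilted frame [-0.     -0.0003 -0.0003] delta tool now [-0.     -0.0003 -0.0003]
-60.0 TCP [0.506  0.2741 0.1354] delta tilted frame [-0.001   0.      0.0066] delta tool now [-0.001   0.      0.0066]
-65.0 TCP [0.5063 0.2715 0.1332] delta tilted frame [-0.0008 -0.      0.0033] delta tool now [-0.0008  0.      0.0033]
-70.0 TCP [0.5066 0.2687 0.1311] delta tilted frame [-0.0011 -0.      0.0033] delta tool now [-0.0011  0.      0.0033]
-73.0 TCP [0.5068 0.267  0.1299] delta tilted frame [-0.0008  0.      0.002 ] delta tool now [-0.0008  0.      0.002 ]
```

```bash
echo '[[[0,0,0,-0.0005,0,0.0033,0],[0,0,0,-0.0005,0,0.0033,0],[0,0,0,0,0,0,0]]]' > mv.in && python3 -m inch mv.in|grep -E "eef|force"; echo '[[[0,0,0,-0.0004,0,0.0017,0],[0,0,0,-0.0004,0,0.0016,0],[0,0,0,0,0,0,0]]]' > mv.in && python3 -m inch mv.in|grep -E "eef|force"; echo '[[[0,0,0,-0.0004,0,0.001,0],[0,0,0,-0.0004,0,0.001,0],[0,0,0,0,0,0,0]]]' > mv.in && python3 -m inch mv.in|grep -E "eef|force"; python3 arc.py 1  -70 -73
```

```text
eef_pos: [0.5064, 0.2739, 0.1353]
ft_force: [-0.3, 1.2, 1.9]
grasp_force: 0.9
eef_pos: [0.5066, 0.2717, 0.1332]
ft_force: [0.2, -0.1, 1.6]
grasp_force: 1.0
eef_pos: [0.5068, 0.2701, 0.1321]
ft_force: [0.7, 1.5, 1.6]
grasp_force: 1.1
t 19.7 pos [0.5068 0.2701 0.1321] rot needed [-0.    -0.001 -0.   ]
-70.0 TCP [0.5066 0.2687 0.1311] delta tilted frame [-0.0005 -0.0004  0.0016] delta tool now [-0.0005 -0.0004  0.0016]
-73.0 TCP [0.5068 0.267  0.1299] delta tilted frame [-0.0008  0.      0.002 ] delta tool now [-0.0008  0.      0.002 ]
```

```bash
echo '[[[0,0,0,-0.0004,0,0.001,0],[0,0,0,0,0,0,0]]]' > mv.in && python3 -m inch mv.in|grep -E "eef|ft_"; echo '[[[0,0,0,-0.0003,0,0.0008,0],[0,0,0,0,0,0,0]]]' > mv.in && python3 -m inch mv.in|grep -E "eef|ft_"; echo '[[[0,0,0,-0.0003,0,0.0006,0],[0,0,0,0,0,0,0]]]' > mv.in && python3 -m inch mv.in|grep -E "eef|ft_"
```

```text
eef_pos: [0.5069, 0.2692, 0.1315]
ft_force: [-0.5, 1.7, 2.6]
eef_pos: [0.507, 0.2685, 0.1311]
ft_force: [-1.2, 2.4, 2.4]
eef_pos: [0.5071, 0.2679, 0.1308]
ft_force: [-0.9, 0.7, 2.5]
```

```bash
echo '[[[0,0,0,-0.0002,0,0.0006,0],[0,0,0,0,0,0,0]]]' > mv.in && python3 -m inch mv.in|grep -E "eef|ft_"; echo '[[[0,0,0,-0.0002,0,0.0006,0],[0,0,0,0,0,0,0]]]' > mv.in && python3 -m inch mv.in|grep -E "eef|ft_"; echo '[[[0,0,0,-0.0002,0,0.0005,0],[0,0,0,0,0,0,0]]]' > mv.in && python3 -m inch mv.in|grep -E "eef|ft_"
```

```text
eef_pos: [0.5071, 0.2674, 0.1304]
ft_force: [-1.5, 2.2, 2.8]
eef_pos: [0.5072, 0.2669, 0.13]
ft_force: [-0.2, 1.7, 2.6]
eef_pos: [0.5072, 0.2665, 0.1297]
ft_force: [-0.8, 1.4, 2.7]
```

```bash
echo '[[[0,0,0,-0.0004,0,0.001,0],[0,0,0,0,0,0,0]]]' > mv.in && python3 -m inch mv.in|grep -E "eef|ft_"; echo '[[[0,0,0,-0.0003,0,0.0008,0],[0,0,0,0,0,0,0]]]' > mv.in && python3 -m inch mv.in|grep -E "eef|ft_"; echo '[[[0,0,0,-0.0003,0,0.0006,0],[0,0,0,0,0,0,0]]]' > mv.in && python3 -m inch mv.in|grep -E "eef|ft_"
```

```text
eef_pos: [0.5073, 0.2657, 0.129]
ft_force: [-0.4, 3.2, 3.1]
eef_pos: [0.5074, 0.2651, 0.1286]
ft_force: [0.1, 4.1, 2.4]
eef_pos: [0.5075, 0.2644, 0.1283]
ft_force: [-0.3, 5.2, 2.8]
```

```bash
echo '[[[0,0,0,-0.0006,0,0.0006,0],[0,0,0,0,0,0,0]]]' > mv.in && python3 -m inch mv.in|grep -E "eef|ft_"; echo '[[[0,0,0,-0.0006,0,0.0006,0],[0,0,0,0,0,0,0]]]' > mv.in && python3 -m inch mv.in|grep -E "eef|ft_"; echo '[[[0,0,0,-0.0006,0,0.0006,0],[0,0,0,0,0,0,0]]]' > mv.in && python3 -m inch mv.in|grep -E "eef|ft_"; python3 - <<'E'
from h import *
p=r.get_image("side"); b=r.spot_in("port",p) if 0 else None
f=p["frame"][200:360,150:330]; cv2.imwrite("pics/side1.png",cv2.resize(f,None,fx=4,fy=3.7,interpolation=cv2.INTER_CUBIC)[...,::-1])
E
```

```text
eef_pos: [0.5076, 0.2635, 0.1282]
ft_force: [-0.2, 5.4, 3.2]
eef_pos: [0.5077, 0.2626, 0.128]
ft_force: [0.4, 4.8, 4.0]
eef_pos: [0.5078, 0.2619, 0.1279]
ft_force: [-0.5, 4.3, 2.6]
```

View pics/side1.png

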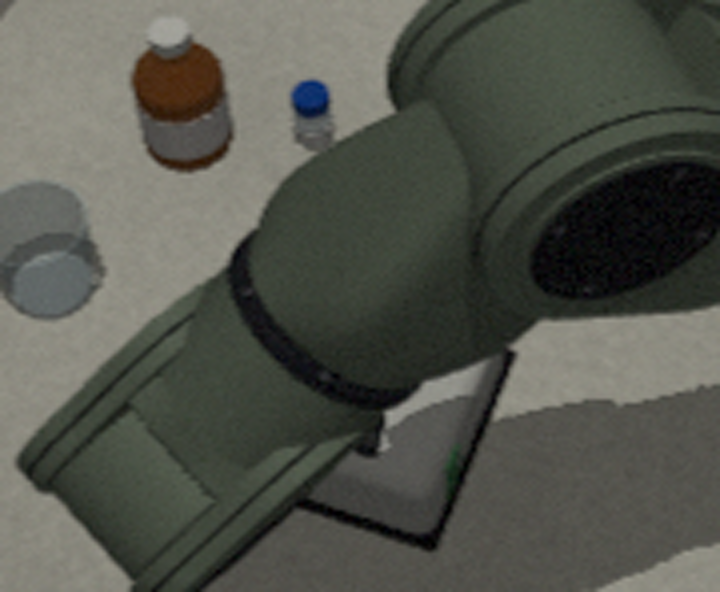

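The robot's forearm hides the coupling in this view. I'll use the wrist camera instead.

```bash
cat > n.py <<'E'
import sys; from h import *
s=r.read_state(); p=r.get_image("wrist"); save(p,sys.argv[1]); P=cloud(p,s); print(np.round(s["eef_pos"],4),np.round(s["ft_force"],1))
sg=int(sys.argv[2])
c=np.array([.5144,.2022]); y=np.radians(6.67); xc=np.array([np.cos(y),np.sin(y)]); yc=np.array([-xc[1],xc[0]])
a=(P[...,:2]-c)@xc; b=sg*((P[...,:2]-c)@yc); z=P[...,2]
q=(abs(abs(a)-.000)<.009)&(b>.033)&(b<.1)&(z>.092)&(z<.165)
for lo in np.arange(.09,.22,.005):
    w=(abs(a)<.009)&(b>-.03)&(b<.1)&(z>=lo)&(z<lo+.005)
    if w.sum()>5: print(round(lo,3),w.sum(),np.percentile(b[w],[5,50,95]).round(4))
w=(abs(a)<.02)&(abs(b)<.02)&(z>.195)&(z<.22); print("boss",w.sum(),np.median(z[w]).round(4))
E
python3 n.py wr6.png 1
```

```text
[0.5078 0.2619 0.1279] [0.1 4.7 4.2]
0.1 38 [0.0461 0.0468 0.048 ]
0.105 17 [0.0456 0.0475 0.0485]
0.11 120 [0.0604 0.0625 0.0639]
0.115 183 [0.06   0.0655 0.0674]
0.12 208 [0.0635 0.0689 0.071 ]
0.125 241 [0.0672 0.0723 0.0743]
0.13 258 [0.0708 0.0759 0.078 ]
0.135 289 [0.0778 0.0794 0.0823]
0.14 526 [0.0364 0.084  0.0875]
0.145 727 [0.0348 0.0861 0.0895]
0.15 658 [0.0622 0.0901 0.0929]
0.155 322 [0.0699 0.0736 0.0986]
0.16 174 [0.0726 0.0938 0.0994]
0.165 95 [0.0911 0.0971 0.0999]
boss 0 nan
  return _methods._mean(a, axis=axis, dtype=dtype,
  ret = ret.dtype.type(ret / rcount)
```

View pics/wr6.png

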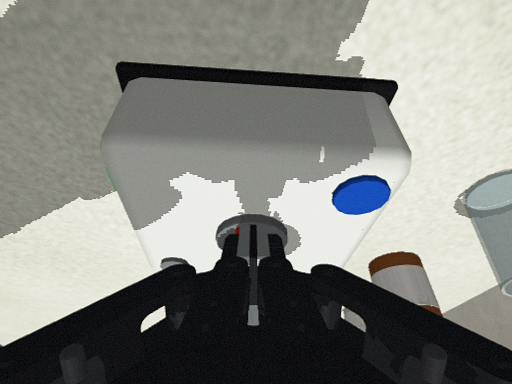

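The wrist view shows the fingertips on the red arm at (250,240). The end's red face lies further in than the closed stop would put it, so the last few mm at a steady 5 N were tipping the coupling rather than turning the arm. I'll back straight out and check how it settled.

```bash
echo '[[[0,0,0,0.002,0,-0.0014,0],[0,0,0,0.002,0,-0.0014,0],[0,0,0,0.003,0,-0.002,0],[0,0,0,0.004,0,-0.003,0],[0,0,0,0.01,0,-0.01,0],[0,0,0,0.02,0,-0.02,0],[0,0,0,0.01,0,-0.03,0],[0,0,0,0,0,0,0]]]' > mv.in && python3 -m inch mv.in
echo '[[[0,0,0,0,0,-0.03,0],[0,0,0,0,0,-0.03,0],[0,0,0,0,0,0,0],[0,0,0,0,0,0,0]]]' > mv.in && python3 -m inch mv.in|grep -E "eef|ft_"; python3 n.py wr7.png 1
```

```text
t: 22.47
eef_pos: [0.4971, 0.3472, 0.1559]
tcp_rot: [1.749, 1.971, -0.545]
ft_force: [1.0, 1.3, -0.2]
width: 0.0
grasp_force: 0.0
eef_pos: [0.4942, 0.3772, 0.2039]
ft_force: [-0.7, -0.5, -0.4]
[0.4942 0.3772 0.2039] [-0.7 -0.5 -0.4]
0.1 13 [0.0507 0.0512 0.0515]
0.175 33 [0.0267 0.0277 0.0291]
0.18 107 [0.0115 0.0224 0.0282]
0.185 55 [0.0108 0.0122 0.0133]
boss 0 nan
  return _methods._mean(a, axis=axis, dtype=dtype,
  ret = ret.dtype.type(ret / rcount)
```

View pics/wr7.png

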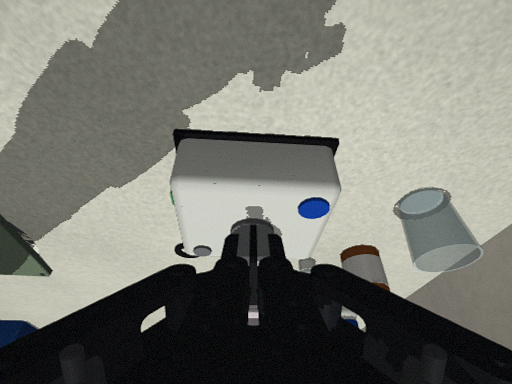

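The fingers hide the coupling here as well. I'll return upright above it and measure tilt and arm angles from depth.

```bash
echo '[[[0,0.122,0,0,0,-0.02,0],[0,0.122,0,0,0,-0.02,0],[0,0.122,0,0,0,-0.02,0],[0,0.122,0,0,0,-0.02,0],[0,0.122,0,-0.01,0,-0.02,0],[0,0,0,-0.03,0,-0.01,0],[0,0,0,-0.035,0,0,0],[0,0,0,0,0,0,0]]]' > mv.in && python3 -m inch mv.in
cat > m2.py <<'E'
import sys; from h import *
s=r.read_state(); p=r.get_image("wrist"); save(p,sys.argv[1]); P=cloud(p,s)
c=np.array([.5144,.2022]); y=np.radians(6.67); xc=np.array([np.cos(y),np.sin(y)]); yc=np.array([-xc[1],xc[0]])
a=(P[...,:2]-c)@xc; b=(P[...,:2]-c)@yc; z=P[...,2]
def plane(q,n):
    A=np.c_[a[q],b[q],np.ones(q.sum())]; k=np.linalg.lstsq(A,z[q],rcond=None)[0]; print(n,q.sum(),"z",np.median(z[q]).round(4),"slopes deg",np.degrees(k[:2]).round(2),"a",np.percentile(a[q],[1,99]).round(4),"b",np.percentile(b[q],[1,99]).round(4))
plane((abs(a)<.018)&(abs(b)<.018)&(z>.2)&(z<.22),"boss")
rr=np.hypot(a,b); plane((rr>.021)&(rr<.029)&(z>.172)&(z<.192)&(abs(a)<.025),"cup")
for sg in(1,-1):
    for lo in(.03,.036,.042,.048,.054,.06,.068,.076):
        q=(abs(a)<.006)&(sg*b>lo)&(sg*b<lo+.006)&(z>.09)
        if q.sum()>5: print(sg,lo,q.sum(),np.percentile(z[q],[10,50,90]).round(4))
    q=(abs(a)<.006)&(sg*b>.034)&(sg*b<.1)&(z>.095)
    if q.sum()>20: print(sg,"elev",np.degrees(np.arctan(np.polyfit(sg*b[q],z[q],1)[0])).round(1),"b",np.percentile(sg*b[q],[1,99]).round(4))
E
python3 d.py 0.5138 0.2023 0.34 6.67
```

```text
t: 23.52
eef_pos: [0.5013, 0.3296, 0.3071]
tcp_rot: [2.095, 2.336, -0.002]
ft_force: [2.0, 0.4, 0.7]
width: 0.0003
grasp_force: 0.0
t 23.52 pos [0.5013 0.3296 0.3071] F [2.  0.4 0.7] w 0.0003 q [-0.49  0.71 -0.33  1.28  0.23  1.19 -0.72]
tool delta [-0.1281 -0.0013 -0.0324] tooly yaw 6.22 tilt z [ 0.0017 -0.0034 -1.    ]
rot in tool [ 0.0013  0.0036 -0.0078] delta in goal frame [-0.1279 -0.0024 -0.0329]
```

```bash
echo '[[[0,0,-0.004,-0.03,0,-0.005,0],[0,0,-0.004,-0.03,0,-0.005,0],[0,0,0,-0.015,0,-0.005,0],[0,0,0,-0.005,-0.0013,0,0],[0,0,0,0,0,0,0],[0,0,0,0,0,0,0],[0,0,0,0,0,0,0],[0,0,0,0,0,0,0]]]' > mv.in && python3 -m inch mv.in
python3 m2.py wr8.png; python3 d.py 0.5138 0.2023 0.34 6.67
```

```text
t: 24.18
eef_pos: [0.5069, 0.2581, 0.3211]
tcp_rot: [-2.077, -2.356, 0.001]
ft_force: [0.0, -0.6, 0.5]
width: 0.0002
grasp_force: 0.0
t 24.23 pos [0.507  0.2579 0.3212] F [ 1.2 -0.   0.6] w -0.0002 q [-0.35  0.64 -0.35  1.38  0.22  1.16 -0.6 ]
tool delta [-0.0561 -0.0002 -0.0188] tooly yaw 7.17 tilt z [-7.e-04  1.e-04 -1.e+00]
rot in tool [-0.0007 -0.0002  0.0088] delta in goal frame [-0.0561  0.0003 -0.0188]
  return _methods._mean(a, axis=axis, dtype=dtype,
  ret = ret.dtype.type(ret / rcount)
Traceback (most recent call last):
  File "m2.py", line 7, in <module>
    plane((abs(a)<.018)&(abs(b)<.018)&(z>.2)&(z<.22),"boss")
    ~~~~~^^^^^^^^^^^^^^^^^^^^^^^^^^^^^^^^^^^^^^^^^^^^^^^^^^^
  File "m2.py", line 6, in plane
    A=np.c_[a[q],b[q],np.ones(q.sum())]; k=np.linalg.lstsq(A,z[q],rcond=None)[0]; print(n,q.sum(),"z",np.median(z[q]).round(4),"slopes deg",np.degrees(k[:2]).round(2),"a",np.percentile(a[q],[1,99]).round(4),"b",np.percentile(b[q],[1,99]).round(4))
                                                                                                                                                                           ~~~~~~~~~~~~~^^^^^^^^^^^^^
IndexError: index -1 is out of bounds for axis 0 with size 0
```

```bash
sed -i 's/^def plane(q,n):/def plane(q,n):\n    if q.sum()<10: return print(n,"hidden")/' m2.py; python3 m2.py wr9.png
echo '[[[0,0,0.008,-0.03,0,0,0],[0,0,0,-0.035,0,0,0],[0,0,0,-0.03,0,0,0],[0,0,0,-0.015,0,0,0],[0,0,0,-0.006,0,0,0],[0,0,0,0,0,0,0],[0,0,0,0,0,0,0],[0,0,0,0,0,0,0]]]' > mv.in && python3 -m inch mv.in|grep eef
python3 m2.py wr10.png; python3 d.py 0.5138 0.2023 0.34 6.67
```

```text
boss hidden
cup 646 z 0.1826 slopes deg [ -1.47 -14.49] a [-0.0244  0.0244] b [0.008  0.0283]
1 0.03 106 [0.1499 0.1556 0.1602]
1 0.036 106 [0.1333 0.1402 0.147 ]
1 0.042 148 [0.1207 0.1286 0.3499]
1 0.048 421 [0.1125 0.3507 0.3543]
1 0.054 276 [0.341  0.3502 0.3527]
1 0.06 407 [0.3409 0.351  0.3729]
1 0.068 2349 [0.347  0.3798 0.3936]
1 elev 79.2 b [0.0378 0.0741]
-1 0.068 22 [0.1818 0.1833 0.1844]
-1 0.076 63 [0.1847 0.1859 0.1873]
-1 elev 19.6 b [0.072  0.0838]
eef_pos: [0.5207, 0.1434, 0.3216]
boss 1269 z 0.21 slopes deg [-0.29 -0.04] a [-0.0136  0.0132] b [-0.015   0.0117]
cup 1415 z 0.1832 slopes deg [-0.04 -0.43] a [-0.0247  0.0247] b [-0.0281  0.0267]
1 0.03 62 [0.1505 0.1562 0.1602]
1 0.036 59 [0.1338 0.1404 0.1474]
1 0.042 60 [0.1181 0.1257 0.1296]
1 0.048 24 [0.1091 0.1119 0.1143]
1 elev -68.6 b [0.0346 0.0509]
-1 0.03 42 [0.1639 0.1648 0.1828]
-1 0.036 509 [0.1665 0.3784 0.3929]
-1 0.042 4204 [0.3244 0.3838 0.3954]
-1 0.048 1453 [0.3409 0.3795 0.3944]
-1 0.054 350 [0.1741 0.3423 0.3528]
-1 0.06 428 [0.1782 0.3501 0.3537]
-1 0.068 133 [0.1813 0.1832 0.3501]
-1 0.076 88 [0.1845 0.1859 0.1871]
-1 elev -75.3 b [0.0393 0.0794]
t 25.0 pos [0.5207 0.1433 0.3216] F [ 0.2  0.2 -0.3] w 0.0001 q [-0.14  0.59 -0.36  1.48  0.22  1.11 -0.42]
tool delta [ 0.0594  0.     -0.0184] tooly yaw 6.75 tilt z [-1.e-04  6.e-04 -1.e+00]
rot in tool [-0.0001 -0.0006  0.0014] delta in goal frame [ 0.0594 -0.     -0.0184]
```

Depth shows the coupling level (slope under 0.5°), at the same height with its boss top at 0.210, and shifted only 1.4 mm in -y. The red arm reads -68.6°, which is closed. Now the yellow arm.

```bash
sed -i 's/\[.5144,.2022,.1331\]/[.5146,.2008,.1331]/' arc.py; echo '[[[0,0.122,0,0,0,0,0],[0,0.122,0,0,0,0,0],[0,0.122,0,0,0,0,0],[0,0.122,0,0,0,0,0],[0,0.122,0,0,0,0,0],[0,0,0,0,0,0,0],[0,0,0,0,0,0,0]]]' > mv.in && python3 -m inch mv.in; python3 arc.py -1 55 40 30 20 10 0 -10 -20 -30 -40 -50 -60 -65 -70
```

```text
t: 25.58
eef_pos: [0.5212, 0.141, 0.3208]
tcp_rot: [-1.752, -1.963, -0.55]
ft_force: [-0.4, 0.8, -0.3]
width: -0.0003
grasp_force: 0.0
t 25.5833 pos [0.5212 0.141  0.3208] rot needed [-0.     0.    -0.003]
55.0 TCP [0.5211 0.145  0.2206] delta tilted frame [-0.0542  0.0004  0.0844] delta tool now [-0.0542  0.0006  0.0844]
40.0 TCP [0.5225 0.133  0.2147] delta tilted frame [-0.0133 -0.     -0.0021] delta tool now [-0.0133  0.     -0.0021]
30.0 TCP [0.5234 0.1258 0.2088] delta tilted frame [-0.0093  0.      0.0007] delta tool now [-0.0093  0.      0.0007]
20.0 TCP [0.5241 0.1198 0.2013] delta tilted frame [-0.0092  0.      0.0026] delta tool now [-0.0092  0.      0.0026]
10.0 TCP [0.5246 0.1153 0.1926] delta tilted frame [-0.0087 -0.      0.0045] delta tool now [-0.0087  0.      0.0045]
0.0 TCP [0.5249 0.1125 0.183 ] delta tilted frame [-0.0078 -0.      0.0063] delta tool now [-0.0078  0.      0.0063]
-10.0 TCP [0.525  0.1117 0.1728] delta tilted frame [-0.0064 -0.      0.0079] delta tool now [-0.0064  0.      0.0079]
-20.0 TCP [0.5249 0.1131 0.1627] delta tilted frame [-0.0047  0.      0.0091] delta tool now [-0.0047  0.      0.0091]
-30.0 TCP [0.5245 0.1164 0.153 ] delta tilted frame [-0.0028 -0.      0.0099] delta tool now [-0.0028  0.      0.0099]
-40.0 TCP [0.524  0.1205 0.1456] delta tilted frame [-0.0009  0.      0.0084] delta tool now [-0.0009  0.      0.0084]
-50.0 TCP [0.5235 0.1243 0.1403] delta tilted frame [ 0.0001 -0.      0.0066] delta tool now [0.0001 0.     0.0066]
-60.0 TCP [0.523  0.1289 0.1354] delta tilted frame [ 0.001  -0.      0.0066] delta tool now [ 0.001  -0.      0.0066]
-65.0 TCP [0.5227 0.1315 0.1332] delta tilted frame [0.0008 0.     0.0033] delta tool now [ 0.0008 -0.      0.0033]
-70.0 TCP [0.5224 0.1343 0.1311] delta tilted frame [0.0011 0.     0.0033] delta tool now [ 0.0011 -0.      0.0033]
```

```bash
echo '[[[0,0,0,-0.012,0,0.019,0],[0,0,0,-0.015,0.0005,0.023,0],[0,0,0,-0.013,0,0.02,0],[0,0,0,-0.009,0,0.014,0],[0,0,0,-0.0052,0,0.0084,0],[0,0,0,0,0,0,0],[0,0,0,0,0,0,0]]]' > mv.in && python3 -m inch mv.in; python3 arc.py -1 40 30
```

```text
t: 26.17
eef_pos: [0.521, 0.1469, 0.2221]
tcp_rot: [-1.749, -1.968, -0.551]
ft_force: [0.9, -0.2, -0.1]
width: 0.0002
grasp_force: 0.0
t 26.1667 pos [0.521  0.1469 0.2221] rot needed [-0.     0.001  0.001]
40.0 TCP [0.5225 0.133  0.2147] delta tilted frame [-0.0157 -0.0001 -0.0019] delta tool now [-0.0157 -0.0001 -0.0019]
30.0 TCP [0.5234 0.1258 0.2088] delta tilted frame [-0.0093  0.      0.0007] delta tool now [-0.0093 -0.      0.0008]
```

```bash
echo '[[[0,0,0,-0.008,0,-0.001,0],[0,0,0,-0.0077,0,-0.0009,0],[0,0,0,-0.0046,0,0.0003,0],[0,0,0,-0.0046,0,0.0004,0],[0,0,0,-0.0046,0,0.0013,0],[0,0,0,-0.0046,0,0.0013,0],[0,0,0,-0.0043,0,0.0022,0],[0,0,0,-0.0043,0,0.0022,0]]]' > mv.in && python3 -m inch mv.in|grep -E "eef|ft_"
echo '[[[0,0,0,-0.0039,0,0.0031,0],[0,0,0,-0.0039,0,0.0031,0],[0,0,0,-0.0032,0,0.0039,0],[0,0,0,-0.0032,0,0.0039,0],[0,0,0,-0.0024,0,0.0045,0],[0,0,0,-0.0023,0,0.0046,0],[0,0,0,0,0,0,0]]]' > mv.in && python3 -m inch mv.in|grep -E "eef|ft_"
python3 arc.py -1 -20 -30 -40 -50
```

```text
eef_pos: [0.5247, 0.1144, 0.1919]
ft_force: [-0.6, 2.3, 0.8]
eef_pos: [0.5247, 0.1123, 0.1614]
ft_force: [0.7, 0.2, -0.3]
t 27.4167 pos [0.5247 0.1123 0.1614] rot needed [-0.001  0.001 -0.001]
-20.0 TCP [0.5249 0.1131 0.1627] delta tilted frame [ 0.0013  0.0003 -0.0006] delta tool now [ 0.0013  0.0003 -0.0006]
-30.0 TCP [0.5245 0.1164 0.153 ] delta tilted frame [-0.0028 -0.      0.0099] delta tool now [-0.0028  0.      0.0099]
-40.0 TCP [0.524  0.1205 0.1456] delta tilted frame [-0.0009  0.      0.0084] delta tool now [-0.0009  0.      0.0084]
-50.0 TCP [0.5235 0.1243 0.1403] delta tilted frame [ 0.0001 -0.      0.0066] delta tool now [0.0001 0.     0.0066]
```

```bash
echo '[[[0,0,0,-0.0004,0,0.005,0],[0,0,0,-0.001,0,0.0044,0],[0,0,0,-0.0005,0,0.0042,0],[0,0,0,-0.0004,0,0.0042,0],[0,0,0,0,0,0.0033,0],[0,0,0,0,0,0.0033,0],[0,0,0,0,0,0,0]]]' > mv.in && python3 -m inch mv.in|grep -E "eef|ft_"
echo '[[[0,0,0,0.0005,0,0.0033,0],[0,0,0,0.0005,0,0.0033,0],[0,0,0,0,0,0,0]]]' > mv.in && python3 -m inch mv.in|grep -E "eef|ft_"
echo '[[[0,0,0,0.0004,0,0.0016,0],[0,0,0,0.0004,0,0.0016,0],[0,0,0,0,0,0,0]]]' > mv.in && python3 -m inch mv.in|grep -E "eef|ft_"; python3 arc.py -1 -65 -70
```

```text
eef_pos: [0.5234, 0.1247, 0.1407]
ft_force: [1.5, -0.6, 1.2]
eef_pos: [0.5228, 0.1293, 0.136]
ft_force: [1.3, -1.7, 2.0]
eef_pos: [0.5226, 0.1315, 0.134]
ft_force: [0.8, -1.1, 2.0]
t 28.5 pos [0.5226 0.1315 0.134 ] rot needed [ 0.     0.001 -0.   ]
-65.0 TCP [0.5227 0.1315 0.1332] delta tilted frame [-0.0005  0.0001  0.0007] delta tool now [-0.0005  0.0001  0.0007]
-70.0 TCP [0.5224 0.1343 0.1311] delta tilted frame [0.0011 0.     0.0033] delta tool now [ 0.0011 -0.      0.0033]
```

```bash
echo '[[[0,0,0,0.0006,0,0.0016,0],[0,0,0,0,0,0,0]]]' > mv.in && python3 -m inch mv.in|grep -E "eef|ft_"; echo '[[[0,0,0,0.0006,0,0.0016,0],[0,0,0,0,0,0,0]]]' > mv.in && python3 -m inch mv.in|grep -E "eef|ft_"; echo '[[[0,0,0,0.0005,0,0.001,0],[0,0,0,0,0,0,0]]]' > mv.in && python3 -m inch mv.in|grep -E "eef|ft_"; echo '[[[0,0,0,0.0004,0,0.001,0],[0,0,0,0,0,0,0]]]' > mv.in && python3 -m inch mv.in|grep -E "eef|ft_"
```

```text
eef_pos: [0.5225, 0.1328, 0.1331]
ft_force: [0.2, -0.5, 2.5]
eef_pos: [0.5224, 0.1342, 0.1321]
ft_force: [0.7, -1.1, 1.8]
eef_pos: [0.5222, 0.1351, 0.1316]
ft_force: [0.4, -1.4, 2.3]
eef_pos: [0.5222, 0.1359, 0.131]
ft_force: [0.5, -1.9, 4.2]
```

```bash
echo '[[[0,0,0,0.0004,0,0.001,0],[0,0,0,0,0,0,0]]]' > mv.in && python3 -m inch mv.in|grep -E "eef|ft_"; echo '[[[0,0,0,0.0004,0,0.001,0],[0,0,0,0,0,0,0]]]' > mv.in && python3 -m inch mv.in|grep -E "eef|ft_"; echo '[[[0,0,0,0.0004,0,0.0008,0],[0,0,0,0,0,0,0]]]' > mv.in && python3 -m inch mv.in|grep -E "eef|ft_"
```

```text
eef_pos: [0.5222, 0.1368, 0.1305]
ft_force: [1.2, -4.7, 5.4]
eef_pos: [0.5221, 0.1376, 0.1299]
ft_force: [-0.3, -4.3, 5.5]
eef_pos: [0.5221, 0.1384, 0.1296]
ft_force: [0.7, -5.3, 6.6]
```

The force has risen to 8 N, well above hinge friction, so the yellow arm is on its stop. I'll back out the same way and check.

```bash
echo '[[[0,0,0,-0.002,0,-0.0014,0],[0,0,0,-0.002,0,-0.0014,0],[0,0,0,-0.004,0,-0.003,0],[0,0,0,-0.01,0,-0.01,0],[0,0,0,-0.015,0,-0.025,0],[0,0,0,0,0,-0.035,0],[0,0,0,0,0,-0.035,0],[0,0,0,0,0,-0.02,0]]]' > mv.in && python3 -m inch mv.in|grep -E "eef|ft_"
echo '[[[0,-0.122,0,0,0,-0.02,0],[0,-0.122,0,0,0,-0.02,0],[0,-0.122,0,0,0,-0.02,0],[0,-0.122,0,0,0,-0.02,0],[0,-0.122,0,0,0,-0.02,0],[0,0,0,0,0,0,0],[0,0,0,0,0,0,0],[0,0,0,0,0,0,0]]]' > mv.in && python3 -m inch mv.in
python3 m2.py wr11.png; python3 d.py 0.5207 0.1434 0.33 6.67
```

```text
eef_pos: [0.5342, 0.0347, 0.22]
ft_force: [0.2, 0.4, -0.2]
t: 31.0
eef_pos: [0.5375, 0.0017, 0.309]
tcp_rot: [-2.088, -2.345, 0.0]
ft_force: [0.1, -0.4, -0.2]
width: 0.0003
grasp_force: 0.0
boss hidden
cup hidden
-1 0.036 22 [0.135  0.1361 0.1374]
-1 0.042 160 [0.1234 0.1282 0.1343]
-1 0.048 133 [0.1078 0.1146 0.1203]
-1 elev -68.0 b [0.0414 0.0533]
t 31.05 pos [0.5375 0.0011 0.3087] F [ 0.1 -0.5  0. ] w -0.0 q [ 0.12  0.6  -0.34  1.52  0.21  1.07 -0.15]
tool delta [ 0.1433 -0.0004 -0.0211] tooly yaw 6.56 tilt z [-0.0021  0.0011 -1.    ]
rot in tool [-0.0019 -0.0014 -0.0019] delta in goal frame [ 1.433e-01 -1.000e-04 -2.130e-02]
```

```bash
echo '[[[0,0,0,0.02,0,-0.005,0],[0,0,0,0.03,0,-0.005,0],[0,0,0,0.03,0,-0.005,0],[0,0,0,0.01,0,0,0],[0,0,0,0,0,0,0],[0,0,0,0,0,0,0],[0,0,0,0,0,0,0]]]' > mv.in && python3 -m inch mv.in|grep eef
python3 m2.py wr12.png
```

```text
eef_pos: [0.5275, 0.0897, 0.324]
boss 1591 z 0.2101 slopes deg [0.15 2.15] a [-0.0143  0.0132] b [-0.0138  0.0134]
cup 1666 z 0.1832 slopes deg [-0.14  0.06] a [-0.0246  0.0245] b [-0.0277  0.0278]
1 0.042 27 [0.1255 0.1267 0.1313]
1 0.048 12 [0.1129 0.1137 0.1145]
1 elev -68.1 b [0.0424 0.0518]
-1 0.03 95 [0.1544 0.159  0.1616]
-1 0.036 86 [0.1378 0.1447 0.1516]
-1 0.042 65 [0.1232 0.1282 0.1348]
-1 0.048 54 [0.1081 0.1146 0.1204]
-1 elev 77.7 b [0.0353 0.0999]
```

View pics/wr12.png

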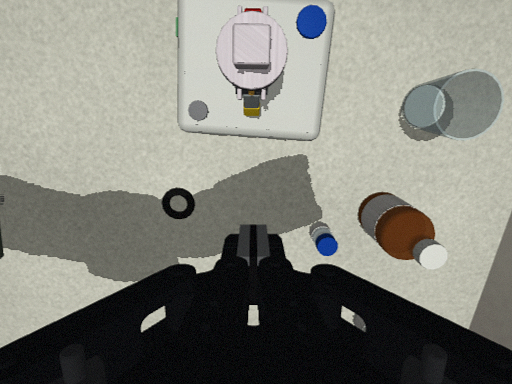

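The picture shows the coupling level on the adaptor at (252,50). Its yellow arm (252,105) and red arm (253,10) are both folded down and read about -68°. The gasket, vial, bottle and beaker are where they were. I'm handing in.

```bash
python3 -c "
from rig import r
print(r.hand_in())"
```

```text
the job is handed in; nothing more can be done
None
```

The coupling went onto the adaptor and was pushed to a hard stop (about 27 N) with both arms open. I then swung the red arm and the yellow arm down in turn (both read about -68° by depth, against a stop at -70°) and let go. While I pressed the red arm the coupling briefly tipped, but it settled level at the same height. I handed the job in at about 32 s, and no verdict was returned.

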